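Brace the amber jar and unscrew its cap

TASK

Lower the little clamp lever on the jar brace all the way so that the jar is gripped, then unscrew the tight cap anticlockwise and stop turning as soon as it comes free. Lift it straight up and finish still holding the cap in the gripper, level and just above the jar's mouth with a finger's breadth or two of clear air between them. Keep the jar standing in the brace with the lever down, and leave the other things on the counter where they are.

Things in the scene. Friction and masses are not known exactly. Their poses are not given: they have to be found in the camera images.
- brace: Jar brace screwed to the counter: dark steel plate 120 x 285 x 8 mm. Origin: on the counter, under the jar. +y runs from the jar to the clamp lever; at -y is a rubber V block, 54 mm high. The aluminium clamp head, 44 mm wide, 58 high (76 over the lever's ears), is centred at y = 84 mm. Lowering the lever pushes a sprung pad from the head, which slides the jar 2 to 4 mm into the V and grips it.
- lever (a joint): Clamp lever angle, rad. Near 0 (-0.1 to 0.1): raised, the bar pointing up and outwards (brace +y), 0.8 above level. It grows as the bar is lowered; 0.8 is fully home (level, at its stop). It stays where left; lowering takes up to 8 N at its end, 15 N half-way. The pivot lies along the brace's x, at y = 85 mm from the brace's origin, 68 mm above the counter.
- lever_grip (a point): Point on the centre line of the lever's steel bar (16 mm wide, 9 mm thick, 110 mm from pivot to end), 75 mm from the pivot.
- jar_mouth (a point): Centre of the mouth (top of the neck) of the amber glass jar, z up, 125.5 mm above the counter. The jar, 66 mm across, about 0.35 kg, stands loose on the brace's plate; its shoulder begins 35 mm below the mouth. Unclamped it turns with the cap. Its neck (34 mm across, 44 over the ribs) has three ribs with gaps between; the gaps are centred on the jar's x axis and 120 and 240 degrees from it.
- cap_center (a point): Centre of the aluminium cap, z up: 52 mm across (54 over its ridges), 24 tall, 35 g; closed, 5.5 mm below the mouth. Inner lugs (one on its x axis) sit under the neck's ribs, pressed there by a 30 N sprung gasket; turning takes 0.2-0.6 N m. It starts 0.75-1.3 rad clockwise (from above) of free; it lifts freely when its x axis is within 0.25 rad of the jar's. Turned on, it catches again.
Not all that is in view belongs to the job. What is meant by the part that bears jar_mouth is not green, and is the larger of those in its own colour.

How it is judged (in metres and radians):
On the way, in this order (a step that is already met when the one before it is completed fails the run):
1. the clamp lever is fully lowered, the cap still on the jar (value of joint lever above 0.74 rad and z of cap_center in the frame of jar_mouth below 0 m), for 0.2 s.
2. the cap is unscrewed and lifted clear of the neck, the lever still down (value of joint lever above 0.74 rad and z of cap_center in the frame of jar_mouth above 0.0125 m), for 0.1 s.
At the end, for the whole second after the job is handed in: Lever within 0.06 rad of its stop; jar upright, mouth within 12 mm of its start; gripper holds the cap still, level within 0.2 rad, within 20 mm of the jar axis, its rim about 4 to 55 mm above the mouth, off the jar, turned at most 0.55 rad from where it comes free (value of joint lever above 0.74 rad and z of cap_center in the frame of jar_mouth between 0.016 and 0.067 m and horizontal distance between cap_center and jar_mouth below 0.02 m and angle between cap_center's own z axis and vertical below 0.2 rad and angle between the x axis of cap_center and the x axis of jar_mouth, either way round below 0.55 rad and contact force between cap and the fingers above 2 N and contact force between cap and jar below 0.1 N and linear speed of cap below 0.02 m/s and angle between jar_mouth's own z axis and vertical below 0.08 rad and distance of jar_mouth from where it was at the start of the episode below 0.012 m); the arm keeps its last pose, push and grip.
It fails at once if the jar is lifted, tipped or dragged out of the brace (distance of jar_mouth from where it was at the start of the episode above 0.02 m or angle between jar_mouth's own z axis and vertical above 0.2 rad).
It fails at once if a bystander on the counter is disturbed (distance of any of brush, garlic_crusher, coasters, wok_lid from where it was at the start of the episode above 0.03 m).
It also fails if it takes over 58 s, if anything falls off the work surface, if the arm or the gripper's body presses on something with over 40 N, if the wrist force passes 120 N, or if a joint passes its speed limit or range.

ROBOT

A 6-joint arm with a two-finger parallel gripper is mounted at the origin on the work surface. World frame = base frame: x ahead of the robot, y to its left, z up, the work surface at z = 0. Lengths are in mm, angles in rad, forces in N, time in s.
With the tool pointing down it reaches from about 400 to 925 mm from the base axis. Payload 12.5 kg.
Tool frame: the origin (TCP) lies on the centre line of the jaws, within the pads' length; the fingertips stand 19 mm ahead of it and the grasp point (between the pads) is the TCP; z points along the fingers, y is the line along which they close (so a half turn about z gives the same grasp; the last joint's range is limited). The gripper opens to 95 mm and grips with 3 to 60 N. Pads are 20 mm wide; open, the fingers measure 119 mm over their backs; the gripper's body (75 mm by 180 mm) begins 59 mm behind the grasp point.
Start: joints at [-1.359, 0.491, 1.559, -0, 1.092, -0.106], TCP at [195.321, -593.712, 233.661] pointing down, gripper open.
Joint ranges: [-3.1, 3.1], [-0.84, 2.19], [0.05, 2.79], [-1.13, 4.28], [0.06, 2.93], [-2.69, 2.69]. Speed limits (rad/s): [2.22, 2.22, 2.79, 3.14, 3.14, 3.14].

INTERFACE

Orientations are given as [roll, pitch, yaw] about the fixed x, y, z axes, in that order (R = Rz(yaw) Ry(pitch) Rx(roll)).
In Python, from cell import state, read_camera, job_done gives the robot as it stands.
- The arm moves only by the tool arm_command, never from a script. Its argument "deltas" is a list of rows, each an object of numbers: "dx", "dy", "dz": the shift along the world's x, y, z in m; "yaw": the turn about the world's z in degrees. In form: [{"dx": .., "dy": .., "dz": .., "yaw": ..}, ...]. A call has 1 to 20 rows; each row shifts and turns the commanded pose from where the row before left it; what a row does not reach is not made up. A row lasts 1/10 s, in which the tool goes at most 50 mm and 8.59 degrees, less where a joint would pass 70% of its speed; a pose out of reach is approached as far as the arm can. A call with a gripper value outside its range is refused whole. "gripper" is the finger opening in m, from 0 to 0.0951, set as the call begins (left out, the last holds). The fingers move at their own pace and stop on an object; the grip force is fixed at half the most. Time passes only in rows, so rows that do not move let the fingers close. It gives the time, the measured TCP pose, the force, the opening and the grip force at its end, in the units of the state.
- state(): the state, without advancing time (a new reading comes with each control period).
- read_camera(name): name is "scene" or "top" or "wrist"; returns a dict with "color" (420x560x3 uint8, red, green, blue), "range_z" (420x560 float32, mm along the optical axis (not along the pixel's ray), 0 where there is no reading), "fx", "fy", "cx", "cy" (pixels), "extrinsics" (4x4, takes a point from camera to world coordinates). Camera axes: x right, y up, looking along -z (the intrinsics and any distortion apply to the point x, -y, -z); pixel columns grow to the right and rows downward; lengths in mm; the calibration is good to about 2 mm. A picture is of the moment at which its call begins.
- job_done(): hands the job in; it is judged then, once.
The state is a dict: "t": time; "joints": joint angles; "qvel": joint speeds; "tau": joint torques, N m; "eef_pos": TCP position; "tcp_rot": TCP orientation; "ft_force": force on the tool from outside, world axes, zero at the start; "moment": the same for the moment, N m; "opening": opening from 0.0 (shut) to 1.0 (fully open); "grip_force": force on a finger pad.
Only numpy, scipy, OpenCV 4.12 (cv2) and the standard library are available. Lean on these libraries where they do the work, as an engineer would, in place of code of your own. Each camera call takes 0.05 s, during which the arm holds its last target. There are 200 camera calls.

## Working session

There is one attempt and no reset: what is moved stays moved. The work goes in short steps, Python scripts to look and compute and a tool call to move; the robot and the scene stay as the last step left them, time stands still between calls to the robot, and variables do not carry over. Pictures are saved under pics/ and viewed, at most 10 in all, crops included, and the job is handed in when it is done.

Besides the shell and the picture viewer there is one more tool, called after "Request:" as name(argument=value, ...), one argument or row to a line, values as JSON. arm_command: Moves the arm, as the interface text tells. Its arguments: {"type":"object","properties":{"deltas":{"type":"array"},"gripper":{"type":"number"}},"required":["deltas"]}

```bash
mkdir -p pics; cat > h.py <<'E'
import numpy as np,cv2
from cell import state,read_camera,job_done
def snap(n,f):
    c=read_camera(n); np.savez('pics/'+f+'.npz',**{k:np.array(v) for k,v in c.items()})
    cv2.imwrite('pics/'+f+'.png',c['color'][...,::-1]); return c
def load(f): return dict(np.load('pics/'+f+'.npz'))
def cloud(c):
    v,u=np.mgrid[0:420,0:560]; d=c['range_z'].astype(float)
    P=np.stack([(u-c['cx'])/c['fx']*d,-(v-c['cy'])/c['fy']*d,-d,np.ones_like(d)],-1)@np.array(c['extrinsics']).T
    P[d<=0]=np.nan; return P[...,:3]
E
python3 - <<'E'
from h import *
a=[snap(n,n+'0') for n in('scene','top')]
cv2.imwrite('pics/both.png',cv2.resize(np.vstack([x['color'] for x in a])[...,::-1],None,fx=.7,fy=.7,interpolation=cv2.INTER_AREA))
for x in a: print(x['fx'],np.round(x['extrinsics'],2).tolist())
print(state())
E
```

```text
511.8457967268678 [[0.13, -0.79, 0.6, 910.99], [0.99, 0.09, -0.09, -55.05], [0.02, 0.61, 0.8, 674.4], [0.0, 0.0, 0.0, 1.0]]
402.7960568912295 [[0.02, 0.99, -0.15, 400.47], [-1.0, 0.01, -0.05, -10.46], [-0.05, 0.15, 0.99, 759.38], [0.0, 0.0, 0.0, 1.0]]
{'t': 0.1, 'joints': array([-1.35858771e+00,  4.91468537e-01,  1.55939021e+00,  1.93850638e-05,
        1.09172092e+00, -1.05584553e-01]), 'qvel': array([ 0.00016692, -0.00122071, -0.00068975,  0.0017001 , -0.00057015,
       -0.00124493]), 'tau': array([ 4.43812169e-03, -6.13622904e+01, -2.58606756e+01,  6.94564800e-02,
        4.70355107e-02, -5.80599112e-05]), 'eef_pos': array([ 195.28634645, -593.49380133,  233.13869661]), 'tcp_rot': array([-3.14061296e+00, -1.21117211e-04,  3.17784163e-01]), 'ft_force': array([0.39867576, 0.38908215, 0.66222452]), 'moment': array([ 0.01048709, -0.05570941,  0.00076828]), 'grip_force': 0.0, 'opening': 1.0007819206939603}
```

View pics/both.png

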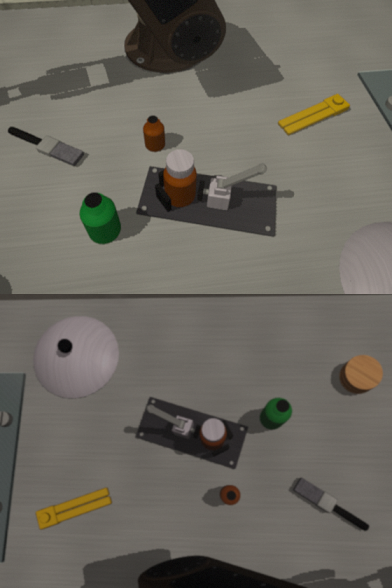

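The pictures show the scene view above and the top view below. The amber jar with its white cap is at about (213,432) in the shown picture, and the lever bar runs from (185,425) to (150,407) in the top view. The small amber bottle and the green one are decoys.

```bash
python3 - <<'E'
from h import *
for n in('scene0','top0'):
    c=load(n);P=cloud(c);z=P[...,2];hsv=cv2.cvtColor(c['color'],cv2.COLOR_RGB2HSV)
    # plate
    m=((hsv[...,2]<75)&(z>1)&(z<16)&(P[...,0]>380)).astype(np.uint8)
    cn=max(cv2.findContours(m,0,1)[0],key=cv2.contourArea)
    mm=np.zeros_like(m);cv2.drawContours(mm,[cn],-1,1,-1)
    q=P[(mm>0)&(m>0)][:,:2].astype(np.float32); r=cv2.minAreaRect(q);print(n,'plate',r,np.nanmedian(P[(mm>0)&(m>0)][:,2]))
    ctr=np.array(r[0]);near=np.hypot(P[...,0]-ctr[0],P[...,1]-ctr[1])<220
    # cap top
    t=near&(z>124)&(z<142)&(hsv[...,1]<70)
    k,l,s,_=cv2.connectedComponentsWithStats(t.astype(np.uint8))
    for i in range(1,k):
        if s[i,4]>40:
            g=P[l==i];print('cap?',s[i],cv2.minEnclosingCircle(g[:,:2].astype(np.float32)),np.median(g,0))
    # lever: light pts z>60, list PCA bins
    t=near&(z>60)&(z<175)&(hsv[...,1]<70)
    g=P[t]
    for lo in range(60,175,10):
        h=g[(g[:,2]>=lo)&(g[:,2]<lo+10)]
        h=h[np.hypot(*(h[:,:2]-0).T)>0]
        if len(h):print(lo,len(h),np.median(h,0).round(),h.min(0).round(),h.max(0).round())
E
```

```text
scene0 plate ((544.0603637695312, 44.33534240722656), (284.8580017089844, 121.66895294189453), 72.72887420654297) 6.212387121019901
cap? [ 237  214   40   36 1111] ((525.9923706054688, -13.36512279510498), 26.95781707763672) [528.49989581 -13.82909449 130.49184163]
cap? [353 236  23  17 194] ((568.499267578125, 120.27128601074219), 14.296801567077637) [568.81111606 116.93621878 132.46879772]
60 91 [565.  61.  66.] [ 534. -141.   60.] [580.  73.  70.]
70 289 [555.  65.  74.] [ 531. -143.   70.] [580.  80.  80.]
80 177 [547.  71.  86.] [ 366. -144.   80.] [570.  88.  90.]
90 96 [560.  85.  95.] [548.  76.  90.] [567.  94. 100.]
100 112 [561.  93. 105.] [ 539. -167.  100.] [569. 104. 110.]
110 354 [558. -12. 117.] [ 527. -174.  110.] [597. 111. 120.]
120 560 [544. -11. 128.] [ 501. -172.  120.] [595. 120. 130.]
130 863 [530. -11. 131.] [501. -39. 130.] [578. 129. 140.]
140 152 [572. 128. 146.] [560. 119. 140.] [580. 138. 150.]
150 12 [573. 131. 151.] [568. 128. 150.] [576. 134. 153.]
top0 plate ((539.2962036132812, 7.49566650390625), (384.4820251464844, 174.98287963867188), 85.095291137
[... 186 characters left out ...]
4.7760620117188, -15.95035457611084), 26.631135940551758) [523.61627832 -15.65647533 133.30329245]
60 66 [542.  51.  61.] [ 356. -192.   60.] [595.  87.  70.]
70 198 [548.  62.  76.] [ 530. -197.   70.] [613.  79.  80.]
80 113 [549.  67.  86.] [ 369. -208.   80.] [615.  87.  90.]
90 130 [539.  11.  92.] [369. -68.  90.] [563.  92. 100.]
100 62 [555.  88. 105.] [ 549. -185.  100.] [604. 101. 110.]
110 81 [559.  96. 115.] [ 500. -191.  110.] [599. 109. 120.]
120 318 [ 578. -169.  123.] [ 498. -189.  120.] [597. 114. 130.]
130 894 [526. -14. 133.] [499. -41. 130.] [573. 123. 140.]
140 93 [566. 123. 146.] [558. 117. 140.] [578. 135. 150.]
150 38 [569. 128. 152.] [563. 125. 150.] [576. 134. 155.]
```

Request:
arm_command(
  deltas=[
    {"dx": 0.0187, "dy": 0.036, "yaw": 2.7},
    {"dx": 0.0187, "dy": 0.036, "yaw": 2.7},
    {"dx": 0.0187, "dy": 0.036, "yaw": 2.7},
    {"dx": 0.0187, "dy": 0.036, "yaw": 2.7},
    {"dx": 0.0187, "dy": 0.036, "yaw": 2.7},
    {"dx": 0.0187, "dy": 0.036, "yaw": 2.7},
    {"dx": 0.0187, "dy": 0.036, "yaw": 2.7},
    {"dx": 0.0187, "dy": 0.036, "yaw": 2.7},
    {"dx": 0.0187, "dy": 0.036, "yaw": 2.7},
    {"dx": 0.0187, "dy": 0.036, "yaw": 2.7},
    {"dx": 0.0187, "dy": 0.036, "yaw": 2.7},
    {"dx": 0.0187, "dy": 0.036, "yaw": 2.7},
    {"dx": 0.0187, "dy": 0.036, "yaw": 2.7},
    {"dx": 0.0187, "dy": 0.036, "yaw": 2.7},
    {"dx": 0.0187, "dy": 0.036, "yaw": 2.7},
    {"dx": 0.0187, "dy": 0.036, "yaw": 2.7},
    {"dx": 0.0187, "dy": 0.036, "yaw": 2.7},
    {"dx": 0.0187, "dy": 0.036, "yaw": 2.7},
    {"dx": 0.0187, "dy": 0.036, "yaw": 2.7},
    {"dx": 0.0187, "dy": 0.036, "yaw": 2.7},
  ],
  gripper=0.0,
)

```text
$.deltas[0]: bad value
```

Request:
arm_command(
  deltas=[
    {"dx": 0.0187, "dy": 0.036, "dz": 0, "yaw": 2.7},
    {"dx": 0.0187, "dy": 0.036, "dz": 0, "yaw": 2.7},
    {"dx": 0.0187, "dy": 0.036, "dz": 0, "yaw": 2.7},
    {"dx": 0.0187, "dy": 0.036, "dz": 0, "yaw": 2.7},
    {"dx": 0.0187, "dy": 0.036, "dz": 0, "yaw": 2.7},
    {"dx": 0.0187, "dy": 0.036, "dz": 0, "yaw": 2.7},
    {"dx": 0.0187, "dy": 0.036, "dz": 0, "yaw": 2.7},
    {"dx": 0.0187, "dy": 0.036, "dz": 0, "yaw": 2.7},
    {"dx": 0.0187, "dy": 0.036, "dz": 0, "yaw": 2.7},
    {"dx": 0.0187, "dy": 0.036, "dz": 0, "yaw": 2.7},
    {"dx": 0.0187, "dy": 0.036, "dz": 0, "yaw": 2.7},
    {"dx": 0.0187, "dy": 0.036, "dz": 0, "yaw": 2.7},
    {"dx": 0.0187, "dy": 0.036, "dz": 0, "yaw": 2.7},
    {"dx": 0.0187, "dy": 0.036, "dz": 0, "yaw": 2.7},
    {"dx": 0.0187, "dy": 0.036, "dz": 0, "yaw": 2.7},
    {"dx": 0.0187, "dy": 0.036, "dz": 0, "yaw": 2.7},
    {"dx": 0.0187, "dy": 0.036, "dz": 0, "yaw": 2.7},
    {"dx": 0.0187, "dy": 0.036, "dz": 0, "yaw": 2.7},
    {"dx": 0.0187, "dy": 0.036, "dz": 0, "yaw": 2.7},
    {"dx": 0.0187, "dy": 0.036, "dz": 0, "yaw": 2.7},
  ],
  gripper=0.0,
)

```text
t: 2.1
eef_pos: [569.7, 128.0, 233.4]
tcp_rot: [-3.141, 0.0, 1.262]
ft_force: [-0.3, -0.6, 0.4]
opening: 0.006
grip_force: 0.0
```

```bash
python3 - <<'E'
from h import *
c=snap('wrist','w1');s=snap('scene','s1')
cv2.imwrite('pics/v1.png',np.hstack([cv2.resize(c['color'],(400,300)),cv2.resize(s['color'][150:390,150:470],(400,300))])[...,::-1])
P=cloud(c);hsv=cv2.cvtColor(c['color'],cv2.COLOR_RGB2HSV)
d=np.array([.297,.955])
t=(hsv[...,1]<70)&(P[...,2]>60)&(P[...,2]<165);g=P[t];l=(g[:,:2]-[550.7,66.7])@d;w=(g[:,:2]-[550.7,66.7])@[.955,-.297]
for a in range(-10,110,10):
    k=(l>=a)&(l<a+10)&(abs(w)<25)
    if k.any():print(a,k.sum(),np.median(g[k,2]).round(1),np.percentile(w[k],[2,50,98]).round(1))
E
```

```text
0 31 69.8 [-18.5 -16.3  15.3]
30 18 121.6 [-9.6 -2.5  2.3]
40 88 130.0 [-9.  -1.   6.1]
50 126 141.6 [-9.8 -2.1  5.9]
60 227 149.7 [-10.7  -2.    7.4]
70 40 148.3 [-7.3 -1.6  4.1]
```

View pics/v1.png

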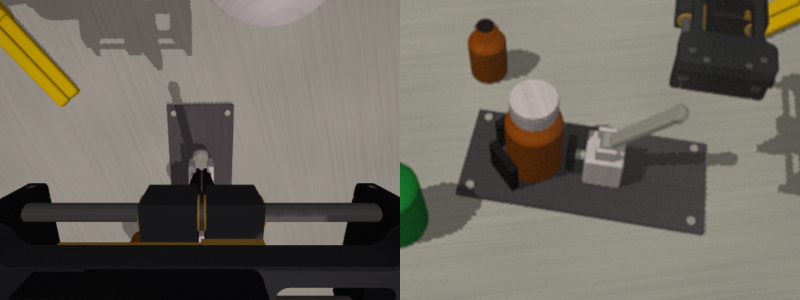

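The wrist view shows the raised lever below the fingers at about (202,160). In the scene crop the bar runs from (607,138) to (680,112) and is about 2 mm off my model. I'll push it down along its arc.

Request:
arm_command(
  deltas=[
    {"dx": -0.0013, "dy": -0.0017, "dz": -0.0194, "yaw": 0},
    {"dx": -0.0013, "dy": -0.0017, "dz": -0.0194, "yaw": 0},
    {"dx": -0.0013, "dy": -0.0017, "dz": -0.0194, "yaw": 0},
    {"dx": 0, "dy": 0, "dz": -0.005, "yaw": 0},
    {"dx": 0, "dy": 0, "dz": -0.005, "yaw": 0},
    {"dx": 0.0016, "dy": 0.0051, "dz": -0.006, "yaw": 0},
    {"dx": 0.0016, "dy": 0.0051, "dz": -0.006, "yaw": 0},
    {"dx": 0.0016, "dy": 0.0051, "dz": -0.006, "yaw": 0},
    {"dx": 0, "dy": 0, "dz": 0, "yaw": 0},
  ],
)

```text
t: 3.1
eef_pos: [570.4, 137.1, 146.7]
tcp_rot: [-3.141, 0.0, 1.261]
ft_force: [-0.5, -0.3, -0.3]
opening: 0.009
grip_force: 0.1
```

Request:
arm_command(
  deltas=[
    {"dx": 0.0009, "dy": 0.0029, "dz": -0.0057, "yaw": 0},
    {"dx": 0.0009, "dy": 0.0029, "dz": -0.0057, "yaw": 0},
    {"dx": 0.0009, "dy": 0.0029, "dz": -0.0057, "yaw": 0},
    {"dx": 0, "dy": 0, "dz": 0, "yaw": 0},
  ],
)

```text
t: 3.5
eef_pos: [573.0, 145.6, 129.6]
tcp_rot: [-3.141, 0.0, 1.261]
ft_force: [-0.3, 0.8, 0.5]
opening: 0.002
grip_force: 0.1
```

Request:
arm_command(
  deltas=[
    {"dx": 0.0006, "dy": 0.0019, "dz": -0.0063, "yaw": 0},
    {"dx": 0.0006, "dy": 0.0019, "dz": -0.0063, "yaw": 0},
    {"dx": 0.0006, "dy": 0.0019, "dz": -0.0063, "yaw": 0},
    {"dx": 0.0001, "dy": 0.0005, "dz": -0.005, "yaw": 0},
    {"dx": 0.0001, "dy": 0.0005, "dz": -0.005, "yaw": 0},
    {"dx": 0, "dy": 0, "dz": 0, "yaw": 0},
  ],
)

```text
t: 4.1
eef_pos: [575.0, 152.0, 100.7]
tcp_rot: [-3.141, 0.0, 1.26]
ft_force: [-0.6, 0.1, -0.0]
opening: 0.003
grip_force: 0.1
```

```bash
python3 - <<'E'
from h import *
c=snap('top','t2');s=snap('scene','s2')
cv2.imwrite('pics/v2.png',np.hstack([cv2.resize(c['color'][110:260,160:360],(400,300)),cv2.resize(s['color'][150:390,150:470],(400,300))])[...,::-1])
E
```

```text
(no output)
```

View pics/v2.png

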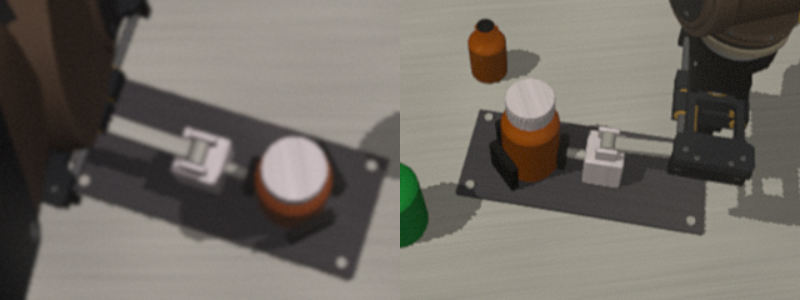

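The lever is following the fingers down and is nearly level: in the scene crop its bar is at (615–680,147). I'll keep pushing down to the stop.

Request:
arm_command(
  deltas=[
    {"dx": 0.0001, "dy": 0.0005, "dz": -0.005, "yaw": 0},
    {"dx": 0.0001, "dy": 0.0005, "dz": -0.004, "yaw": 0},
    {"dx": 0, "dy": 0, "dz": 0, "yaw": 0},
    {"dx": 0, "dy": 0, "dz": 0, "yaw": 0},
  ],
)

```text
t: 4.6
eef_pos: [574.9, 152.7, 92.1]
tcp_rot: [-3.141, 0.0, 1.26]
ft_force: [-0.3, 0.5, -0.3]
opening: 0.007
grip_force: 0.0
```

Request:
arm_command(
  deltas=[
    {"dx": 0, "dy": 0, "dz": -0.001, "yaw": 0},
    {"dx": 0, "dy": 0, "dz": 0, "yaw": 0},
  ],
)

```text
t: 4.8
eef_pos: [575.0, 152.8, 91.7]
tcp_rot: [3.142, 0.0, 1.26]
ft_force: [-2.0, -1.4, 3.4]
opening: 0.007
grip_force: 2.1
```

Request:
arm_command(
  deltas=[
    {"dx": 0, "dy": 0, "dz": -0.001, "yaw": 0},
    {"dx": 0, "dy": 0, "dz": 0, "yaw": 0},
  ],
)

```text
t: 5.0
eef_pos: [575.1, 152.8, 91.4]
tcp_rot: [3.141, -0.0, 1.26]
ft_force: [-3.5, -1.2, 12.2]
opening: 0.004
grip_force: 6.2
```

Request:
arm_command(
  deltas=[
    {"dx": 0, "dy": 0, "dz": -0.001, "yaw": 0},
    {"dx": 0, "dy": 0, "dz": 0, "yaw": 0},
  ],
)

```text
t: 5.2
eef_pos: [575.2, 152.8, 91.1]
tcp_rot: [3.141, -0.0, 1.26]
ft_force: [-6.1, -1.8, 19.9]
opening: 0.003
grip_force: 10.1
```

Request:
arm_command(
  deltas=[
    {"dx": 0, "dy": 0, "dz": 0.005, "yaw": 0},
    {"dx": 0, "dy": 0, "dz": 0.03, "yaw": 0},
    {"dx": 0, "dy": 0, "dz": 0.035, "yaw": 0},
    {"dx": 0, "dy": 0, "dz": 0.035, "yaw": 0},
    {"dx": 0, "dy": 0, "dz": 0.025, "yaw": 0},
    {"dx": 0, "dy": 0, "dz": 0, "yaw": 0},
  ],
  gripper=0.09,
)

```text
t: 5.8
eef_pos: [576.2, 153.1, 222.8]
tcp_rot: [3.137, -0.003, 1.26]
ft_force: [0.3, -0.2, 0.5]
opening: 0.45
grip_force: 0.0
```

```bash
python3 - <<'E'
from h import *
im=[]
for n in('scene','top'):
    c=snap(n,n+'3');P=cloud(c);z=P[...,2];hsv=cv2.cvtColor(c['color'],cv2.COLOR_RGB2HSV)
    t=(z>124)&(z<142)&(hsv[...,1]<70)&(np.hypot(P[...,0]-525,P[...,1]+15)<50)
    k,l,s,_=cv2.connectedComponentsWithStats(t.astype(np.uint8));i=1+np.argmax(s[1:,4])
    g=P[l==i];print(s[i],cv2.minEnclosingCircle(g[:,:2].astype(np.float32)),np.median(g,0))
    d=np.array([.297,.955]);m=(hsv[...,1]<70)&(z>60)&(z<165);g=P[m];l=(g[:,:2]-[550.7,66.7])@d;w=(g[:,:2]-[550.7,66.7])@[.955,-.297]
    for a in range(-10,120,20):
        q=(l>=a)&(l<a+20)&(abs(w)<12)
        if q.any():print(a,q.sum(),np.median(g[q,2]).round(1))
E
```

```text
[ 234  213   40   36 1118] ((524.3776245117188, -17.03835105895996), 27.268598556518555) [527.2251727  -17.51742773 130.53028858]
-10 193 72.7
10 177 70.5
30 175 70.2
50 181 70.5
70 178 70.4
90 168 70.4
[291 178  33  34 858] ((523.5833129882812, -20.188308715820312), 26.634117126464844) [522.06574918 -20.12951984 133.24232462]
-10 145 75.1
10 107 73.2
30 105 73.1
50 101 73.1
70 105 73.0
90 78 72.9
```

Request:
arm_command(
  deltas=[
    {"dx": -0.01, "dy": -0.0343, "dz": 0, "yaw": 0},
    {"dx": -0.01, "dy": -0.0343, "dz": 0, "yaw": 0},
    {"dx": -0.01, "dy": -0.0343, "dz": 0, "yaw": 0},
    {"dx": -0.01, "dy": -0.0343, "dz": 0, "yaw": 0},
    {"dx": -0.011, "dy": -0.0343, "dz": 0, "yaw": 0},
    {"dx": 0, "dy": 0, "dz": 0, "yaw": 0},
    {"dx": 0, "dy": 0, "dz": 0, "yaw": 0},
  ],
  gripper=0.09,
)

```text
t: 6.6
eef_pos: [523.8, -19.1, 218.4]
tcp_rot: [-3.14, 0.0, 1.259]
ft_force: [-0.4, 0.4, 0.2]
opening: 0.947
grip_force: 0.0
```

```bash
python3 - <<'E'
from h import *
c=snap('wrist','w4');s=snap('scene','s4');print(state()['eef_pos'],state()['opening'])
cv2.imwrite('pics/v4.png',np.hstack([cv2.resize(c['color'],(400,300)),cv2.resize(s['color'][150:390,150:470],(400,300))])[...,::-1])
E
```

```text
[524.13443048 -18.02614987 218.73451962] 0.9443091076270528
```

View pics/v4.png

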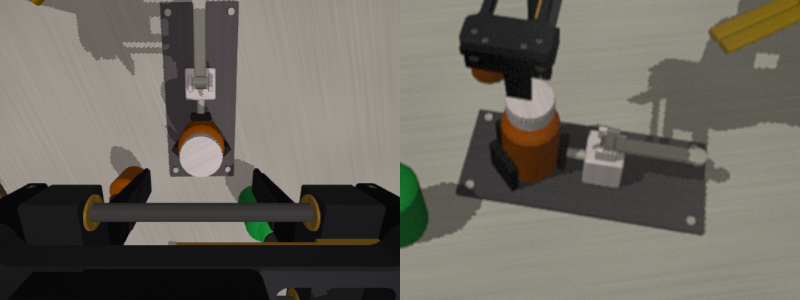

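The wrist view shows the cap at (201,157), midway between the fingers, and the scene crop shows the lever lying level. I'll descend and grip the cap.

Request:
arm_command(
  deltas=[
    {"dx": 0, "dy": 0, "dz": -0.025, "yaw": 0},
    {"dx": 0, "dy": 0, "dz": -0.025, "yaw": 0},
    {"dx": 0, "dy": 0, "dz": -0.02, "yaw": 0},
    {"dx": 0, "dy": 0, "dz": -0.015, "yaw": 0},
    {"dx": 0, "dy": 0, "dz": -0.01, "yaw": 0},
    {"dx": 0, "dy": 0, "dz": -0.005, "yaw": 0},
    {"dx": 0, "dy": 0, "dz": 0, "yaw": 0},
  ],
)

```text
t: 7.4
eef_pos: [524.1, -18.2, 119.1]
tcp_rot: [-3.141, 0.0, 1.261]
ft_force: [0.2, 0.9, 0.6]
opening: 0.946
grip_force: 0.0
```

Request:
arm_command(
  deltas=[
    {"dx": 0, "dy": 0, "dz": 0, "yaw": 0},
    {"dx": 0, "dy": 0, "dz": 0, "yaw": 0},
    {"dx": 0, "dy": 0, "dz": 0, "yaw": 0},
    {"dx": 0, "dy": 0, "dz": 0, "yaw": 0},
    {"dx": 0, "dy": 0, "dz": 0, "yaw": 0},
    {"dx": 0, "dy": 0, "dz": 0, "yaw": 0},
    {"dx": 0, "dy": 0, "dz": 0, "yaw": 0},
    {"dx": 0, "dy": 0, "dz": 0, "yaw": 0},
  ],
  gripper=0.03,
)

```text
t: 8.2
eef_pos: [523.2, -18.4, 119.5]
tcp_rot: [-3.14, 0.0, 1.26]
ft_force: [-5.0, 1.1, 5.3]
opening: 0.544
grip_force: 30.0
```

```bash
python3 -c "
from cell import state
s=state();print(s['eef_pos'],s['ft_force'],s['moment'],s['tcp_rot'],s['opening'],s['grip_force'])"
```

```text
[523.23153515 -18.39550772 119.50875938] [-5.01364401  1.14403661  5.34070437] [ 0.29930961  0.85483251 -0.04904447] [-3.13967100e+00  2.07025589e-04  1.26012744e+00] 0.5436504520870329 30.000822586007416
```

Request:
arm_command(
  deltas=[
    {"dx": -0.001, "dy": 0, "dz": 0, "yaw": 3},
    {"dx": 0, "dy": 0, "dz": 0, "yaw": 3},
    {"dx": 0, "dy": 0, "dz": 0, "yaw": 3},
    {"dx": 0, "dy": 0, "dz": 0, "yaw": 3},
  ],
)

```text
t: 8.6
eef_pos: [523.2, -18.6, 119.6]
tcp_rot: [3.141, -0.0, 1.471]
ft_force: [-0.6, 1.7, 1.9]
opening: 0.541
grip_force: 30.0
```

```bash
cat > s.py <<'E'
from cell import state
s=state();print(s['eef_pos'].round(2),s['ft_force'].round(1),s['moment'].round(3),s['tcp_rot'].round(3),round(s['opening'],3),s['t'])
E
python3 s.py
```

```text
[523.15 -18.55 119.56] [-0.6  1.7  1.9] [ 0.095  0.147 -0.438] [ 3.141 -0.     1.471] 0.541 8.6
```

Request:
arm_command(
  deltas=[
    {"dx": 0, "dy": 0, "dz": 0, "yaw": 3},
    {"dx": 0, "dy": 0, "dz": 0, "yaw": 3},
    {"dx": 0, "dy": 0, "dz": 0, "yaw": 3},
    {"dx": 0, "dy": 0, "dz": 0, "yaw": 3},
    {"dx": 0, "dy": 0, "dz": 0, "yaw": 3},
    {"dx": 0, "dy": 0, "dz": 0, "yaw": 3},
    {"dx": 0, "dy": 0, "dz": 0, "yaw": 3},
    {"dx": 0, "dy": 0, "dz": 0, "yaw": 3},
  ],
)

```text
t: 9.4
eef_pos: [523.3, -18.6, 119.6]
tcp_rot: [3.141, -0.0, 1.89]
ft_force: [0.1, 0.4, 1.5]
opening: 0.54
grip_force: 30.0
```

```bash
python3 s.py
```

```text
[523.28 -18.64 119.59] [0.1 0.4 1.5] [-0.035  0.088 -0.415] [ 3.141 -0.     1.89 ] 0.54 9.4
```

Request:
arm_command(
  deltas=[
    {"dx": 0, "dy": 0, "dz": 0, "yaw": 4},
  ],
)

```text
t: 9.5
eef_pos: [523.3, -18.7, 119.6]
tcp_rot: [3.141, 0.0, 1.96]
ft_force: [0.1, 0.9, 1.2]
opening: 0.544
grip_force: 30.0
```

```bash
python3 s.py
```

```text
[523.3  -18.66 119.57] [0.1 0.9 1.2] [-0.008  0.034 -0.339] [3.141 0.    1.96 ] 0.544 9.5
```

Request:
arm_command(
  deltas=[
    {"dx": 0, "dy": 0, "dz": 0, "yaw": 4},
  ],
)

```text
t: 9.6
eef_pos: [523.3, -18.7, 119.7]
tcp_rot: [3.141, 0.0, 2.03]
ft_force: [-0.5, 0.9, 4.5]
opening: 0.54
grip_force: 30.0
```

```bash
python3 s.py
```

```text
[523.33 -18.67 119.66] [-0.5  0.9  4.5] [-0.013  0.041 -0.408] [3.141 0.    2.03 ] 0.54 9.6
```

Request:
arm_command(
  deltas=[
    {"dx": 0, "dy": 0, "dz": 0, "yaw": 3},
  ],
)

```text
t: 9.7
eef_pos: [523.4, -18.7, 119.9]
tcp_rot: [3.141, 0.0, 2.083]
ft_force: [-1.0, 0.8, 6.8]
opening: 0.54
grip_force: 30.0
```

```bash
python3 s.py
```

```text
[523.43 -18.67 119.87] [-1.   0.8  6.8] [-0.044  0.22  -0.309] [3.141 0.    2.083] 0.54 9.7
```

Request:
arm_command(
  deltas=[
    {"dx": 0, "dy": 0, "dz": 0, "yaw": 3},
  ],
)

```text
t: 9.8
eef_pos: [523.6, -18.7, 120.3]
tcp_rot: [3.14, 0.001, 2.135]
ft_force: [-3.1, 1.6, 21.0]
opening: 0.541
grip_force: 30.0
```

```bash
python3 s.py
```

```text
[523.65 -18.65 120.3 ] [-3.1  1.6 21. ] [ 0.301  0.608 -0.066] [3.140e+00 1.000e-03 2.135e+00] 0.541 9.8
```

The twisting moment has dropped to near zero and the gasket is pushing up, so the cap is free. I'll turn a touch more to clear the ribs, then try a small lift.

Request:
arm_command(
  deltas=[
    {"dx": 0, "dy": 0, "dz": 0.001, "yaw": 3},
    {"dx": 0, "dy": 0, "dz": 0.002, "yaw": 0},
    {"dx": 0, "dy": 0, "dz": 0.002, "yaw": 0},
  ],
)

```text
t: 10.1
eef_pos: [523.2, -18.7, 124.6]
tcp_rot: [3.141, 0.0, 2.184]
ft_force: [-0.7, -0.3, -0.6]
opening: 0.54
grip_force: 30.0
```

```bash
python3 s.py
```

```text
[523.21 -18.66 124.55] [-0.7 -0.3 -0.6] [ 0.001 -0.112 -0.007] [3.141 0.    2.184] 0.54 10.1
```

Request:
arm_command(
  deltas=[
    {"dx": 0, "dy": 0, "dz": 0.004, "yaw": 0},
    {"dx": 0, "dy": 0, "dz": 0.004, "yaw": 0},
    {"dx": 0, "dy": 0, "dz": 0.006, "yaw": 0},
    {"dx": 0, "dy": 0, "dz": 0.006, "yaw": 0},
    {"dx": 0, "dy": 0, "dz": 0.006, "yaw": 0},
    {"dx": 0, "dy": 0, "dz": 0.006, "yaw": 0},
    {"dx": 0, "dy": 0, "dz": 0.004, "yaw": 0},
    {"dx": 0, "dy": 0, "dz": 0.002, "yaw": 0},
    {"dx": 0, "dy": 0, "dz": 0, "yaw": 0},
    {"dx": 0, "dy": 0, "dz": 0, "yaw": 0},
    {"dx": 0, "dy": 0, "dz": 0, "yaw": 0},
  ],
)

```text
t: 11.2
eef_pos: [523.0, -18.6, 162.2]
tcp_rot: [-3.141, -0.0, 2.185]
ft_force: [-0.1, 0.5, -0.8]
opening: 0.54
grip_force: 30.0
```

```bash
python3 s.py; python3 - <<'E'
from h import *
s=snap('scene','s5');c=snap('wrist','w5')
cv2.imwrite('pics/v5.png',np.hstack([cv2.resize(c['color'],(400,300)),cv2.resize(s['color'][150:390,150:470],(400,300))])[...,::-1])
E
```

```text
[523.03 -18.59 162.22] [-0.1  0.5 -0.8] [-0.004 -0.118 -0.022] [-3.141 -0.     2.185] 0.54 11.2
```

View pics/v5.png

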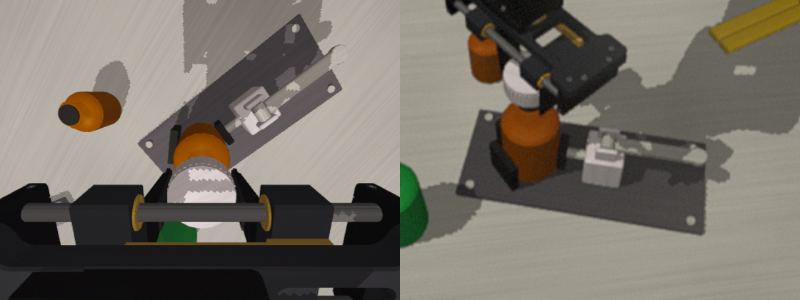

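The wrist view shows the cap held level between the pads at (202,195). In the scene crop the jar stands in the brace at (530,145) with the lever level. The cap is about 25 mm clear of the mouth.

```bash
python3 -c "
from cell import job_done
print(job_done())"
```

```text
the job is handed in; nothing more can be done
None
```

The lever is fully down, and I unscrewed the cap about 53° until it came free; it is held level about 25 mm above the jar's mouth, and the job is handed in (no verdict was returned).

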